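# Close up the potting cabinet: lamp off, door shut, hasp over, pin dropped

### The arm

A 6-joint arm with a two-finger parallel gripper is mounted at the origin on the work surface. World frame = base frame: x ahead of the robot, y to its left, z up, the work surface at z = 0. Lengths are in m, angles in rad, forces in N, time in s.
With the tool pointing down it reaches from about 0.25 to 0.775 m from the base axis. Payload 4 kg.
Tool frame: the origin (TCP) lies midway between the tips of the shut fingers; the grasp point (between the pads) lies 19 mm behind it (robot.tcp_to_grasp is the distance from the TCP to the grasp point, in m); z points along the fingers, y is the line along which they close (so a half turn about z gives the same grasp; the last joint's range is limited). The gripper opens to 94 mm and grips with 3 to 60 N. Pads are 16 mm wide; open, the fingers measure 119 mm over their backs; the gripper's body (75 mm by 177 mm) begins 78 mm behind the grasp point.
Start: joints at [1.091, 0.087, 1.371, -0, 1.684, -0.103], TCP at [0.202, 0.511, 0.206] pointing down, gripper open.
Joint ranges: [-3.1, 3.1], [-0.76, 2.03], [0.27, 2.55], [-1.08, 4.22], [0.17, 2.65], [-2.57, 2.57]. Speed limits (rad/s): [2.79, 2.79, 3.14, 3.14, 3.14, 3.14].

### API

Orientations are given as [roll, pitch, yaw] about the fixed x, y, z axes, in that order (R = Rz(yaw) Ry(pitch) Rx(roll)).
In Python, from bench import robot, viewer gives the robot as it stands. The module is installed in compiled form; this text tells all that it offers.
- The arm moves only by the shell command python3 -m handwheel 'ROWS' [OPENING]. ROWS is JSON, a list of rows, each a list of 6 numbers: the shift along the tool's x, y, z in units of 0.2 m (1.0 is 0.2 m), then the turn, a rotation vector about the tool's x, y, z in units of 30 degrees (1.0 is 30 degrees). In form: [[x, y, z, wx, wy, wz], ...]. A call has 1 to 10 rows; each row is the pose to reach, as a shift and turn from the pose commanded when the call began, along the tool's axes at that moment; what a row does not reach only later rows make up. A row lasts 1/12 s, in which the tool goes at most 41.7 mm and 7.16 degrees, less where a joint would pass 70% of its speed; a pose out of reach is approached as far as the arm can. A call with a number of a shift or a turn outside -1 to 1 is refused whole. A call with a gripper value outside its range is refused whole. OPENING is the gripper's target within -1 to 1 (shut at 1, half-way at 0, fully open at -1), set as the call begins (- or left out, the last holds). The fingers move at their own pace and stop on an object; the grip force is fixed at half the most. Time passes only in rows, so rows that repeat a pose let the fingers close. It gives the time, the measured TCP pose, the force, the opening and the grip force at its end, in the units of the state.
- robot.get_obs(): the state, without advancing time (a new reading comes with each control period).
- viewer.snapshot(name): name is "scene" or "top"; returns the picture (400x640x3 uint8, red, green, blue); there is no depth.
- viewer.calibration(name): a dict with "fx", "fy", "cx", "cy" (pixels), "k1" (the pictures are not rectified: a ray, as slopes to the right and down, at radius r is drawn at 1 + k1 r^2 times it, then the intrinsics apply), "R" (3x3) and "t" (3): a world point X has camera coordinates R X + t. Camera axes: x right, y down, z forward; pixel columns grow to the right and rows downward; lengths in m; the calibration is good to about 2 mm. A picture is of the moment at which its call begins. calibration takes no time and is no camera call.
- robot.close_job(): hands the job in; it is judged then, once.
The state is a dict: "time": time; "joint_positions": joint angles; "qvel": joint speeds; "joint_torque": joint torques, N m; "tool_pos": TCP position; "ee_rot": TCP orientation; "wrist_force": force on the tool from outside, world axes, zero at the start; "wrist_torque": the same for the moment, N m; "width": finger opening in m; "finger_force": force on a finger pad.
Only numpy, scipy, OpenCV 4.12 (cv2) and the standard library are available. Lean on these libraries where they do the work, as an engineer would, in place of code of your own. Each camera call takes 0.05 s, during which the arm holds its last target. There are 200 camera calls.

### The job

Close up the potting cabinet for the night: slide its lamp switch fully across to off, away from the cable, and shut the small door fully. Then swing the hasp flat over its staple and drop the steel pin from the tool block down through the staple's eye, in front of the strap, until its collar rests on the staple and the pin hangs upright. Leave the pot, funnel, tweezer tray and dibber where they are.

Things in the scene. Friction and masses are not known exactly. Their poses are not given: they have to be found in the camera images.
- cabinet: Bench-top potting cabinet of pale wood, grey laminated top, 220 deep (x) x 290 wide (y) x 200 mm high, fixed. Origin: centre of its underside. Its front is its own -x face, 110 mm from the origin, and looks roughly to the robot: door on the +y half, fixed front panel (y -18 to -145 mm) on the -y half. The top ends flush with the front and carries lamp box, pot, funnel and tweezer tray.
- door_hinge (a point): Point on the door's upright hinge axis, in the plane of the cabinet's front, 143 mm to the +y side of its middle, 164 mm above the bench. Axes as the cabinet's (x into the cabinet, z up).
- door (a joint): Door angle, rad: 0 shut (stop; outer face in the front plane, reaching 158 mm from the hinge axis to the cabinet's -y); grows to 1.75 as the free edge swings out to -x. Starts 0.6 to 1.4. Wood, 15 mm thick, top edge 187 mm above the bench. Stays where left (friction 0.12 Nm). Pull knob 18 mm out of the outer face, 135 mm from the axis, only 45 mm above the bench.
- door_edge (a point): Point on the door's outer face at its free edge, 158 mm from the hinge axis, 164 mm above the bench; moves with the door. Axes: x square to the panel, from the outer face inwards; y along the panel to its hinge. The hinge axis runs along the outer face's other edge.
- hasp_hinge (a point): Point on the hasp strap's upright hinge axis at the strap's mid-height, 164 mm above the bench. The axis is carried by the door, 146 mm from the door's hinge axis and 6.5 mm out of the outer face. Axes: the strap runs from here along its own -y; +x is the side that faces the cabinet when closed.
- hasp (a joint): Hasp angle from the door, rad: 0 = flat over the staple (stop, outer face 8 mm in front of the cabinet's front), pi/2 = straight out of the door, more as it folds back over the door, to 2.6. Starts 1.0 to 2.2. Steel strap 84 mm long from its axis, 26 mm high (+-13), 3 mm thick, with a slot 33 to 70 mm from the axis, 8 mm high, that passes over the staple. Stays where left (friction 0.02 Nm).
- hasp_tip (a point): Free end of the hasp strap, mid-height, 84 mm from the hasp's hinge axis, where the strap ends in a roll 7 mm thick on its outer side (-x of the strap).
- staple_eye (a point): Middle of the eye of the staple, a level U of 5 mm steel wire on the fixed panel, reaching 38 mm out. The point is 164 mm above the bench, 21 mm in front of the front, at the cabinet's y -51 mm. Inside, the eye is 13.5 mm wide (y) and, with the strap over it, 25 mm deep (8 to 33 mm from the front). Its axis is upright; the wire's top is 2.5 mm above the point. Axes as the cabinet's.
- pin_centre (a point): Half-way up the pin, on its axis at the underside of its collar; z to the handle. Below: steel shank 8 mm thick, 44 mm long, the last 7 mm tapered. Above: steel collar 23 mm wide, 4 mm high, then a round wooden handle 17 mm wide up to 44 mm above the point. 45 g. Starts upright in a hole of the block, collar on the block (point 50 mm above the bench), in the middle hole or the one at +55 mm.
- dibber_centre (a point): Half-way up the black plastic dibber (bystander), on its axis, 15 mm above the block's top. Round, 28 mm wide at most, its top 76 mm above the block; stands in the middle hole of the block or the one at +55 mm, where the pin is not.
- tool_block: Dark hardwood tool block, 150 long (its x) x 52 x 50 mm high, fixed on the bench to the left or right of the cabinet. Origin: centre of its underside. Three upright through holes 12 mm wide along its x at -55 (empty), 0 and +55 mm (pin and dibber).
- lamp_box: White plastic battery box of the cabinet's lamp, 44 (x) x 84 (y) x 20 mm high, screwed to the cabinet's top near its front, over the fixed panel; its upper face is 220 mm above the bench. Origin: centre of its underside. A short black cable leaves its +y end. The slide switch is in the middle of the upper face.
- lamp_switch (a joint): Slide switch, m: 0 = on (nearer the cable, start), 0.008 = off (stop), moving along the box's own -y. The slide is flush with the box's upper face; only its ridge stands up. A detent holds it at either end: about 2 N pushes it over the middle, beyond which it snaps home.
- switch_ridge (a point): Middle of the top of the switch's ridge, a small black rib 14 mm long (box x), 4 mm thick (box y), standing 4 mm above the box's upper face; the point is 224 mm above the bench, 4 mm to the +y side of the box's middle when on, 4 mm to the -y side when off. Axes as the box's.
- pot_centre (a point): Half-way up the speckled ceramic pot (bystander, loose, 300 g) on the rear of the cabinet's top: 86 mm wide at the rim, 72 mm high.
- funnel_centre (a point): Half-way up the aluminium funnel (bystander, loose, 60 g) resting mouth down on the rear of the cabinet's top: mouth 76 mm wide, 78 mm high to the end of its spout, which points up.
- tray_centre (a point): Centre of the shallow steel tray of tweezers (bystander, loose, 120 g) on the cabinet's top, near the front over the door: 36 (x) x 104 (y) x 10 mm high.
- pot_stack: Stack of nested terracotta pots, fixed on the bench on the side of the cabinet where the tool block is not: 104 mm wide, 146 mm high. Origin: centre of its underside.

How it is judged:
On the way, in this order (a step that is already met when the one before it is completed fails the run):
1. the door is shut and the hasp lies over its staple (value of joint door below 0.04 rad and value of joint hasp below 0.1 rad), for 0.2 s.
2. the pin is through the staple's eye, its collar down on the staple (all of step 1 and horizontal distance between pin_centre and staple_eye below 0.012 m and z of pin_centre in the frame of staple_eye between -0.002 and 0.006 m and angle between pin_centre's own z axis and vertical below 0.2 rad), for 0.2 s.
At the end, for the whole second after the job is handed in: Lamp switch over 6.5 of its 8 mm to off; door within 0.04 rad of shut and hasp within 0.1 rad of closed; pin released, within 0.2 rad of upright, axis within 12 mm of the eye's middle, collar underside -2 to +6 mm from its height (2.5 mm when resting) (all of step 2 and value of joint lamp_switch above 0.0065 m); the robot touches nothing.
It fails at once if the pot is moved by more than 25 mm (distance of pot_centre from where it was at the start of the episode above 0.025 m).
It fails at once if the funnel is moved by more than 25 mm (distance of funnel_centre from where it was at the start of the episode above 0.025 m).
It fails at once if the tweezer tray is moved by more than 25 mm (distance of tray_centre from where it was at the start of the episode above 0.025 m).
It fails at once if the dibber is moved by more than 25 mm (distance of dibber_centre from where it was at the start of the episode above 0.025 m).
It also fails if it takes over 72 s, if anything falls off the work surface, if the arm or the gripper's body presses on something with over 40 N, if the wrist force passes 120 N, or if a joint passes its speed limit or range.

## Working session

There is one attempt and no reset: what is moved stays moved. The work goes in short steps, Python scripts to look and compute and a shell command to move; the robot and the scene stay as the last step left them, time stands still between calls to the robot, and variables do not carry over. Pictures are saved under pics/ and viewed, at most 10 in all, crops included, and the job is handed in when it is done.

```bash
mkdir -p pics; python3 - <<'E'
from bench import robot, viewer
import cv2
for n in ("scene","top"):
    im=viewer.snapshot(n); cv2.imwrite(f"pics/{n}0.png",im[:,:,::-1])
    c=viewer.calibration(n); print(n,c)
o=robot.get_obs(); print(o)
E
```

```text
scene {'fx': 382.69510978090415, 'fy': 382.69510978090415, 'cx': 318.30567440951154, 'cy': 204.2059296752495, 'k1': -0.04047796856603543, 'R': array([[ 0.13106247,  0.99136027,  0.00523832],
       [ 0.60161569, -0.07533446, -0.79522531],
       [-0.78796015,  0.10737565, -0.60629141]]), 't': array([-0.06338333, -0.23003858,  1.53327666])}
top {'fx': 471.6727149543144, 'fy': 471.6727149543144, 'cx': 312.605451487753, 'cy': 195.20390962398668, 'k1': -0.015034929190882786, 'R': array([[ 0.0052163 , -0.99997293,  0.00518947],
       [-0.99578838, -0.00566935, -0.09150608],
       [ 0.09153302, -0.00469029, -0.995791  ]]), 't': array([-0.01116177,  0.61687735,  1.21912208])}
{'time': 0.1, 'joint_positions': array([ 1.09092769e+00,  8.78907359e-02,  1.37210643e+00, -1.32351750e-05,
        1.68358395e+00, -1.03059024e-01]), 'qvel': array([ 9.70836919e-04, -3.89285270e-03, -5.33038482e-03,  4.38386930e-04,
        1.66100842e-03,  4.54933340e-05]), 'joint_torque': array([ 2.31462807e-03, -3.41252625e+01, -3.03301334e+01,  7.20246602e-02,
        3.04039638e-02, -9.96535437e-05]), 'tool_pos': array([0.20213455, 0.51097911, 0.20441427]), 'ee_rot': array([-3.13961339e+00, -1.91482317e-04,  2.76478137e+00]), 'wrist_force': array([ 0.13204396, -0.4282504 , -1.27799587]), 'wrist_torque': array([-0.01648068, -0.04700632,  0.00467528]), 'finger_force': 0.0, 'width': 0.09395515291670807}
```

View pics/scene0.png

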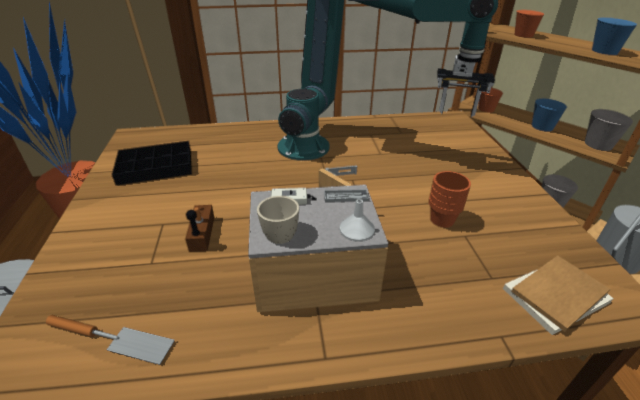

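View pics/top0.png

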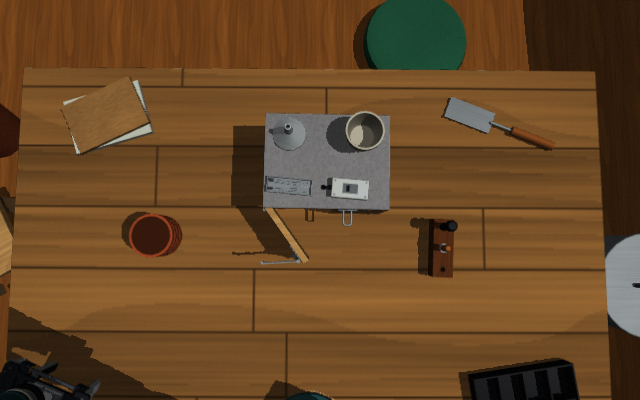

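The top view shows the cabinet (265–390, 113–210), with its door open at about (270,210)→(305,262). The hasp runs from (300,261) left to (262,262), the staple is at (347,218), the switch at (350,188), and the block at (441,248) with the dibber at (452,226) and the pin at (445,248). I'll enlarge this area next.

```bash
python3 - <<'E'
import cv2
im=cv2.imread("pics/top0.png")
cv2.imwrite("pics/c1.png",cv2.resize(im[165:285,255:465-5],None,fx=3.9,fy=3.9,interpolation=cv2.INTER_CUBIC))
E
cat > h.py <<'E'
from bench import robot, viewer
import numpy as np, cv2
from scipy.spatial.transform import Rotation as Ro
def px2w(n,u,v,z):
    c=viewer.calibration(n); d=np.array([(u-c['cx'])/c['fx'],(v-c['cy'])/c['fy']])
    s=d.copy()
    for _ in range(20): s=d/(1+c['k1']*(s@s))
    R,t=c['R'],c['t']; o=-R.T@t; r=R.T@np.array([s[0],s[1],1])
    return o+r*(z-o[2])/r[2]
def w2px(n,X):
    c=viewer.calibration(n); p=c['R']@np.array(X)+c['t']; s=p[:2]/p[2]; s=s*(1+c['k1']*(s@s))
    return s*[c['fx'],c['fy']]+[c['cx'],c['cy']]
def snap(n,name,box,f):
    im=viewer.snapshot(n)[:,:,::-1]; x0,y0,x1,y1=box
    cv2.imwrite('pics/'+name,cv2.resize(im[y0:y1,x0:x1],None,fx=f,fy=f,interpolation=cv2.INTER_CUBIC))
def move(target, yaw=None, R=None):
    """rows numbers for reaching target TCP from current measured pose"""
    o=robot.get_obs(); R0=Ro.from_euler('xyz',o['ee_rot'])
    if R is None: R=Ro.from_euler('xyz',[np.pi,0,yaw]) if yaw is not None else R0
    d=R0.inv().apply(np.array(target)-o['tool_pos']); w=(R0.inv()*R).as_rotvec()
    print('pos',o['tool_pos'].round(4),'rpy',o['ee_rot'].round(3),'shift',(d/.2).round(3),'turn',(w/np.radians(30)).round(3))
E
```

```text
(no output)
```

View pics/c1.png

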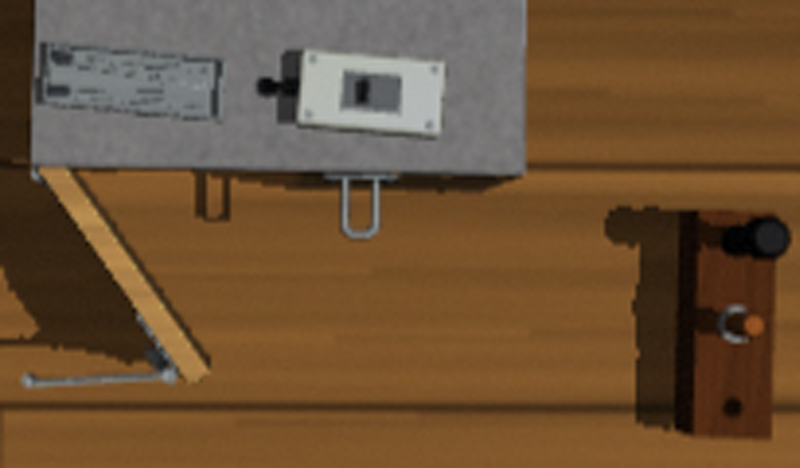

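The crop maps to full pixels as 255+u/3.9, 165+v/3.9. In crop pixels:
- **Cabinet:** front top corners (32,166) and (525,176).
- **Staple:** bar outer end at (360,236).
- **Ridge:** (362,90).
- **Door:** free outer corner near (190,380), hinge end (40,170).
- **Hasp:** axis (170,377), tip (27,380).
- **Pin:** handle top (754,326), collar (738,324).
- **Dibber:** top (770,238).
- **Empty hole:** (733,407).

```bash
python3 - <<'E'
from h import *
f=lambda u,v,z:px2w("top",255+u/3.9,165+v/3.9,z)
P=dict(cl=(32,166,.2),cr=(525,176,.2),stap_out=(360,236,.166),stapL=(343,210,.166),stapR=(378,210,.166),ridge=(362,90,.224),boxfl=(298,125,.22),boxbl=(302,50,.22),boxfr=(436,137,.22),boxbr=(444,63,.22),doorfree_in=(210,366,.187),doorfree_out=(192,381,.187),doorh=(38,170,.187),haspax=(170,377,.177),hasptip=(27,380,.177),pintop=(754,326,.094),collar=(736,324,.054),hole=(733,407,.05),dib=(770,238,.126),blkfl=(692,433,.05),blkfr=(770,437,.05),tray1=(42,104,.21),tray2=(220,120,.21),traybr=(222,60,.21))
Q={k:f(*v) for k,v in P.items()}
for k in Q: print(k,Q[k].round(4))
cl,cr=Q['cl'],Q['cr']; print('width',np.linalg.norm(cl-cr)); y=(cl-cr)/np.linalg.norm(cl-cr); yaw=np.arctan2(-y[0],y[1]); x=np.array([y[1],-y[0],0]); print('yaw',yaw)
m=(cl+cr)/2; m[2]=0; print('front mid',m)
eye=m-x*.021-y*.051; print('eye',eye,'from staple', Q['stap_out']+x*.017)
h=m+y*.143; print('hinge',h)
e=Q['doorfree_out']-h; print('len',np.hypot(*e[:2]),'angle',np.arctan2(-(e@x),-(e@y)))
e=Q['haspax']-h; print('axlen',np.hypot(*e[:2]),'angle',np.arctan2(-(e@x),-(e@y)))
e=Q['hasptip']-Q['haspax']; print('hlen',np.hypot(*e[:2]),'hang+door',np.arctan2(-(e@x),-(e@y)))
b=Q['boxfl']-Q['boxfr'];print('boxyaw',np.arctan2(-b[0],b[1]),np.linalg.norm(b))
E
```

```text
cl [0.5723 0.1051 0.2   ]
cr [ 0.568  -0.1824  0.2   ]
stap_out [ 0.5335 -0.0887  0.166 ]
stapL [ 0.5491 -0.0785  0.166 ]
stapR [ 0.5492 -0.0995  0.166 ]
ridge [ 0.6154 -0.0854  0.224 ]
boxfl [ 0.5954 -0.049   0.22  ]
boxbl [ 0.6387 -0.0512  0.22  ]
boxfr [ 0.5889 -0.1281  0.22  ]
boxbr [ 0.6317 -0.133   0.22  ]
doorfree_in [0.4566 0.0008 0.187 ]
doorfree_out [0.4479 0.0112 0.187 ]
doorh [0.5708 0.1029 0.187 ]
haspax [0.4497 0.0243 0.177 ]
hasptip [0.4475 0.1086 0.177 ]
pintop [ 0.4795 -0.3456  0.094 ]
collar [ 0.48   -0.3454  0.054 ]
hole [ 0.4255 -0.3435  0.05  ]
dib [ 0.5347 -0.3474  0.126 ]
blkfl [ 0.4085 -0.3162  0.05  ]
blkfr [ 0.4061 -0.3676  0.05  ]
tray1 [0.6076 0.0989 0.21  ]
tray2 [ 0.5989 -0.0042  0.21  ]
traybr [ 0.6339 -0.0052  0.21  ]
width 0.28757224329783293
yaw -0.014793739415045743
front mid [ 0.57017038 -0.03862647  0.        ]
eye [ 0.54841823 -0.08931023  0.        ] from staple [ 0.5505435  -0.08893885  0.166     ]
hinge [0.57228581 0.10435788 0.        ]
len 0.15540062947910044 angle 0.9133081687862997
axlen 0.1464369759974193 angle 0.9777521252091508
hlen 0.08426177325339342 hang+door 3.100734904586333
boxyaw -0.08141090725185653 0.0794255968702117
```

The measurements agree with the given sizes: cabinet 288 mm wide, hasp 84 mm long, door about 0.92 rad, hasp about 2.17 rad. I'll start with the switch, with the fingers shut and squared to the world axes.

```bash
python3 -m handwheel '[[0,0,-0.5,0,0,-0.72],[0,0,-0.5,0,0,-0.72],[0,0,-0.5,0,0,-0.72],[0,0,-0.5,0,0,-0.72],[0,0,-0.5,0,0,-0.72]]' 1 
python3 -m handwheel '[[-1,-1,0,0,0,0],[-1,-1,0,0,0,0],[-1,-1,0,0,0,0],[-1,-1,0,0,0,0],[-1,-1,0,0,0,0],[-1,-1,0,0,0,0],[-1,-1,0,0,0,0],[-1,-1,0,0,0,0]]'
python3 -m handwheel '[[-0.9,-1,0,0,0,0],[-0.9,-1,0,0,0,0],[-0.9,-1,0,0,0,0],[-0.9,-1,0,0,0,0],[-0.9,-1,0,0,0,0],[-0.9,-1,0,0,0,0],[-0.9,-1,0,0,0,0],[-0.9,-1,0,0,0,0]]'
python3 -c "
from h import *
move([0.616,-0.062,0.232],yaw=np.pi)"
```

```text
time: 0.52
tool_pos: [0.2026, 0.5118, 0.3062]
ee_rot: [3.14, 0.001, 3.14]
wrist_force: [-0.4, 0.3, -0.5]
width: 0.0638
finger_force: 0.0
time: 1.18
tool_pos: [0.4053, 0.3068, 0.3018]
ee_rot: [-3.136, -0.003, 3.132]
wrist_force: [0.2, 0.9, -0.9]
width: 0.0107
finger_force: 0.0
time: 1.85
tool_pos: [0.5838, 0.1083, 0.3008]
ee_rot: [-3.14, -0.007, 3.135]
wrist_force: [-0.3, 0.9, -0.4]
width: 0.0003
finger_force: 0.0
pos [0.5838 0.1083 0.3008] rpy [-3.14  -0.007  3.135] shift [-0.169 -0.85   0.344] turn [-0.003 -0.013 -0.013]
```

```bash
python3 -m handwheel '[[-0.17,-0.85,0,0,0,0],[-0.17,-0.85,0,0,0,0],[-0.17,-0.85,0,0,0,0],[-0.17,-0.85,0,0,0,0],[-0.17,-0.85,0,0,0,0],[-0.17,-0.85,0.2,0,0,0],[-0.17,-0.85,0.34,0,0,0],[-0.17,-0.85,0.34,0,0,0],[-0.17,-0.85,0.34,0,0,0],[-0.17,-0.85,0.34,0,0,0]]' 
python3 -c "
from h import *
move([0.616,-0.066,0.2215],yaw=np.pi)
snap('top','t2.png',(290,150,410,240),6)"
```

```text
time: 2.68
tool_pos: [0.6167, -0.0572, 0.2388]
ee_rot: [3.141, 0.001, -3.14]
wrist_force: [0.7, 0.1, 0.3]
width: 0.0006
finger_force: 0.0
pos [ 0.6167 -0.0572  0.2388] rpy [ 3.141e+00  1.000e-03 -3.140e+00] shift [ 0.004 -0.044  0.086] turn [0.    0.002 0.003]
```

View pics/t2.png

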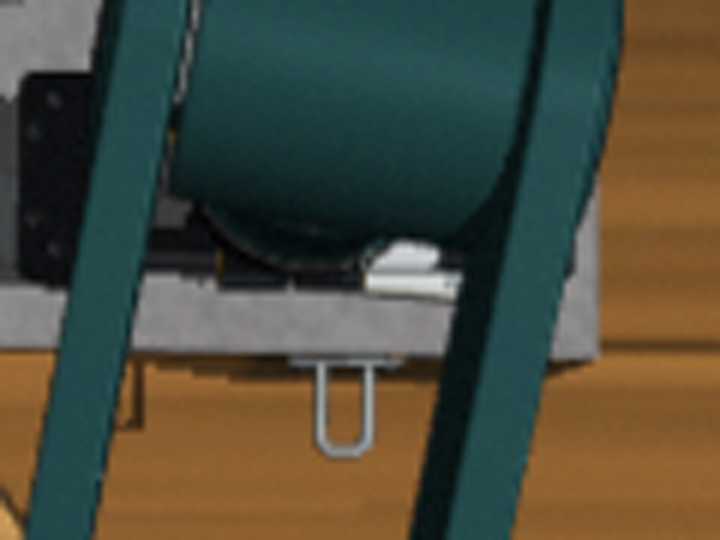

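The arm hides the ridge in the top view; only the staple (at full pixel 347,218) and the box's edge can be seen. I'll lower the fingers by feel and check the force.

```bash
python3 -m handwheel '[[0,-0.02,0.05,0,0,0],[0,-0.02,0.085,0,0,0],[0,-0.02,0.085,0,0,0],[0,-0.02,0.085,0,0,0]]'
python3 -m handwheel '[[0,-0.05,0,0,0,0],[0,-0.07,0,0,0,0],[0.002,-0.085,0,0,0,0],[0.002,-0.085,0,0,0,0]]'
python3 -m handwheel '[[0,-0.02,0,0,0,0],[0.002,-0.03,0,0,0,0],[0.002,-0.03,0,0,0,0]]'
```

```text
time: 3.07
tool_pos: [0.6164, -0.0625, 0.2206]
ee_rot: [3.141, 0.0, 3.142]
wrist_force: [-0.0, 0.2, 0.8]
width: 0.0006
finger_force: 0.0
time: 3.4
tool_pos: [0.6161, -0.0803, 0.2204]
ee_rot: [3.141, 0.0, 3.141]
wrist_force: [-0.1, 0.5, 0.7]
width: 0.0003
finger_force: 0.2
time: 3.65
tool_pos: [0.6156, -0.0862, 0.2204]
ee_rot: [-3.141, -0.0, 3.141]
wrist_force: [-0.4, 0.2, 0.1]
width: 0.0003
finger_force: 0.0
```

```bash
for i in 1 2 3; do python3 -m handwheel '[[0,-0.02,0,0,0,0],[0,-0.02,0,0,0,0]]' | egrep 'pos|wrist'; done
```

```text
tool_pos: [0.6157, -0.0876, 0.2207]
wrist_force: [-0.1, 4.7, 1.4]
tool_pos: [0.6157, -0.0887, 0.2215]
wrist_force: [-2.2, 10.6, 4.2]
tool_pos: [0.6157, -0.089, 0.2215]
wrist_force: [-0.6, 18.1, 4.3]
```

The fingers have met a hard stop 18 N firm, well above the 2 N detent, so the switch should be home. I'll back off, rise, and go to the wedge between door and strap.

```bash
python3 -m handwheel '[[0,0.05,0,0,0,0],[0,0.05,-0.15,0,0,0],[0.2,0.3,-0.2,0,0,0],[0.4,0.5,-0.2,0,0,0],[0.66,0.78,-0.2,0,0,0],[0.66,0.78,-0.2,0,0,0],[0.66,0.78,-0.2,0,0,0],[0.66,0.78,-0.2,0,0,0],[0.66,0.78,-0.2,0,0,0],[0.66,0.78,-0.2,0,0,0]]'
python3 -c "
from h import *
move([0.483,0.063,0.150],yaw=np.pi)
snap('top','t3.png',(255,165,455,285),3.9)"
```

```text
time: 4.98
tool_pos: [0.4841, 0.0579, 0.2606]
ee_rot: [-3.141, 0.001, 3.142]
wrist_force: [0.3, -0.6, -0.3]
width: 0.0006
finger_force: 0.0
pos [0.4841 0.0579 0.2606] rpy [-3.141e+00  1.000e-03  3.142e+00] shift [0.006 0.026 0.553] turn [-0.002  0.002 -0.   ]
```

View pics/t3.png

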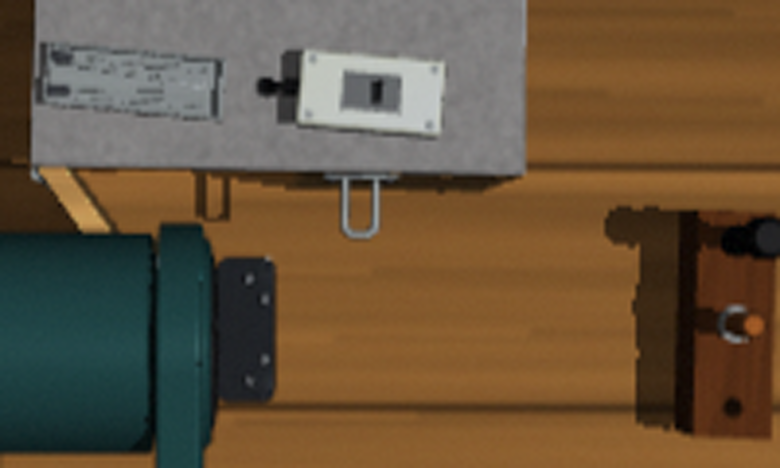

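The ridge moved from crop x 362 to 377, about 8 mm, so the switch is off. The door is still where it was, so I'll lower into the wedge and push it.

```bash
python3 -m handwheel '[[0.005,0.025,0.2,0,0,0],[0.005,0.025,0.4,0,0,0],[0.005,0.025,0.55,0,0,0],[0.005,0.025,0.55,0,0,0],[0.005,0.025,0.55,0,0,0]]'
python3 -m handwheel '[[-0.08,-0.05,0,0,0,0],[-0.16,-0.1,0,0,0,0],[-0.24,-0.15,0,0,0,0],[-0.32,-0.2,0,0,0,0],[-0.36,-0.23,0,0,0,0],[-0.38,-0.23,0,0,0,0],[-0.39,-0.23,0,0,0,0],[-0.4,-0.23,0,0,0,0],[-0.4,-0.23,0,0,0,0]]'
```

```text
time: 5.45
tool_pos: [0.4821, 0.0624, 0.1486]
ee_rot: [-3.141, -0.005, 3.14]
wrist_force: [-0.9, -0.1, 0.3]
width: 0.0008
finger_force: 0.0
time: 6.2
tool_pos: [0.563, 0.0178, 0.1512]
ee_rot: [3.141, 0.001, -3.141]
wrist_force: [0.3, -0.8, -0.2]
width: 0.0003
finger_force: 0.0
```

```bash
for i in 1 2 3; do python3 -m handwheel '[[-0.01,0,0,0,0,0],[-0.015,0,0,0,0,0]]' | egrep 'pos|wrist'; done
```

```text
tool_pos: [0.5629, 0.0179, 0.1512]
wrist_force: [-10.9, -1.2, 7.4]
tool_pos: [0.5627, 0.0179, 0.1512]
wrist_force: [-20.4, -0.0, 10.1]
tool_pos: [0.5624, 0.0179, 0.1513]
wrist_force: [-28.9, -0.9, 15.1]
```

Door is on its stop: front plane at x≈0.571, as measured. Next I sweep the strap round its axis, with the tip just above the staple.

```bash
python3 -m handwheel '[[0.135,0,0,0,0,0],[0.135,0,-0.09,0,0,0],[0.321,-0.061,-0.09,0,0,0],[0.373,-0.143,-0.09,0,0,0],[0.402,-0.25,-0.09,0,0,0],[0.405,-0.337,-0.09,0,0,0],[0.379,-0.439,-0.09,0,0,0],[0.334,-0.517,-0.09,0,0,0],[0.269,-0.584,-0.09,0,0,0],[0.23,-0.61,-0.09,0,0,0]]'
python3 -c "
from h import *
move([0.552,-0.119,0.1695],yaw=np.pi)
snap('top','t4.png',(255,165,455,285),3.9)"
```

```text
time: 7.53
tool_pos: [0.5264, -0.1056, 0.1687]
ee_rot: [-3.141, 0.001, 3.141]
wrist_force: [0.1, 1.2, 0.1]
width: 0.0003
finger_force: 0.2
pos [ 0.5264 -0.1056  0.1687] rpy [-3.141e+00  1.000e-03  3.141e+00] shift [-0.128 -0.067 -0.004] turn [-0.001  0.003 -0.002]
```

View pics/t4.png

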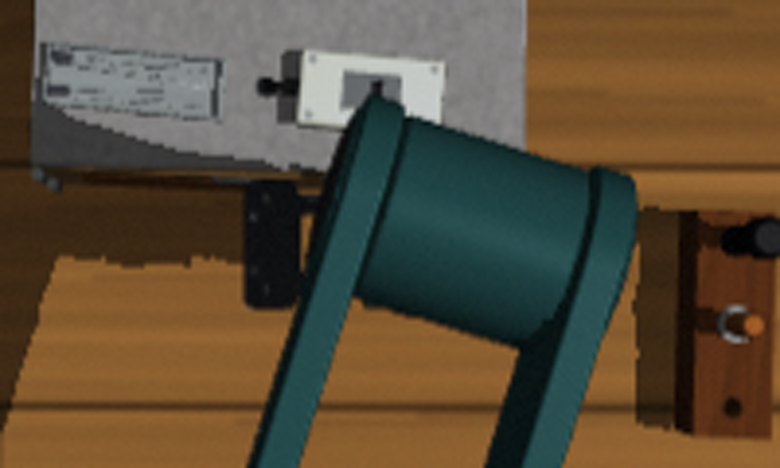

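The door edge lies flush along the cabinet front (crop y≈180), and the tray and box haven't moved. The strap is hidden by the arm. I'll press it home, watching the force.

```bash
python3 -m handwheel '[[-0.04,-0.03,-0.004,0,0,0],[-0.07,-0.05,-0.004,0,0,0],[-0.1,-0.067,-0.004,0,0,0],[-0.11,-0.067,-0.004,0,0,0],[-0.11,-0.067,-0.004,0,0,0]]'| egrep 'pos|wrist'
for i in 1 2 3 4; do python3 -m handwheel '[[-0.01,0,0,0,0,0],[-0.015,0,0,0,0,0]]' | egrep 'pos|wrist'; done
```

```text
tool_pos: [0.5487, -0.1134, 0.1693]
wrist_force: [1.3, 10.3, 0.4]
tool_pos: [0.5512, -0.1136, 0.1693]
wrist_force: [-0.4, 7.3, 1.0]
tool_pos: [0.5534, -0.1137, 0.1692]
wrist_force: [-2.9, 7.5, 2.9]
tool_pos: [0.5538, -0.1137, 0.1691]
wrist_force: [-9.7, 8.1, 6.4]
tool_pos: [0.5541, -0.1137, 0.1691]
wrist_force: [-16.0, 8.2, 8.0]
```

The strap stopped at finger x 0.554, exactly where flat predicts. I'll retract, move toward the pin and look at the hasp.

```bash
python3 -m handwheel '[[0.08,0.03,0,0,0,0],[0.25,0.03,-0.1,0,0,0],[0.3,-0.2,-0.2,0,0,0],[0.4,-0.5,-0.2,0,0,0],[0.4,-0.8,-0.2,0,0,0],[0.4,-1,-0.2,0,0,0],[0.4,-1,-0.2,0,0,0],[0.4,-1,-0.2,0,0,0],[0.4,-1,-0.2,0,0,0]]' -0.2
python3 -c "
from h import *
move([0.480,-0.3455,0.150],yaw=np.pi)
snap('top','t5.png',(285,165,485,285),3.9)"
```

```text
time: 9.42
tool_pos: [0.4793, -0.3198, 0.2085]
ee_rot: [3.141, -0.001, 3.139]
wrist_force: [-0.5, 0.7, 0.0]
width: 0.0551
finger_force: 0.0
pos [ 0.4793 -0.3198  0.2085] rpy [ 3.141e+00 -1.000e-03  3.139e+00] shift [-0.004 -0.129  0.293] turn [ 0.001 -0.002 -0.006]
```

View pics/t5.png

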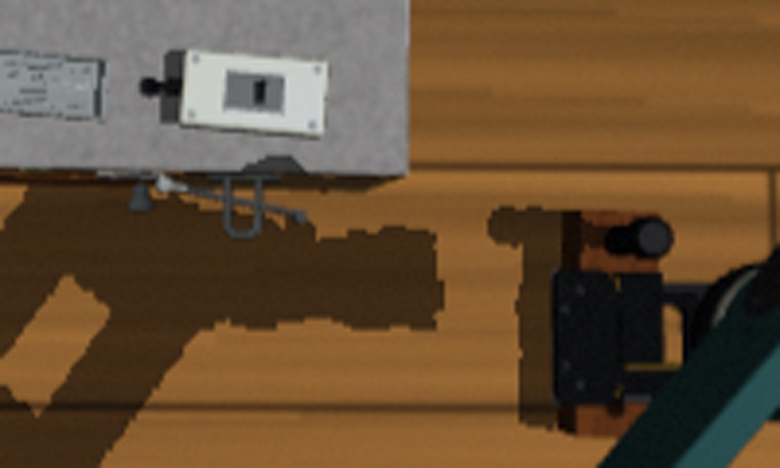

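The strap sits about 0.24 rad out: crop (165,185)→(302,217). It was dragged open because the fingers opened and rubbed the roll during the retract. The switch is still off. I'll shut the fingers, press again clear of the roll, and leave straight out.

```bash
python3 -m handwheel '[[-0.1,0.2,0,0,0,0],[-0.1,0.4,0,0,0,0],[-0.13,0.6,0,0,0,0],[-0.13,0.8,0,0,0,0],[-0.13,1,0,0,0,0],[-0.13,1,0,0,0,0],[-0.13,1,0,0,0,0],[-0.13,1,0,0,0,0]]' 1
python3 -m handwheel '[[0,0.065,0.1,0,0,0],[0,0.065,0.195,0,0,0],[0,0.065,0.195,0,0,0],[0,0.065,0.195,0,0,0]]'
python3 -c "
from h import *
move([0.552,-0.107,0.1695],yaw=np.pi)"
```

```text
time: 10.13
tool_pos: [0.5057, -0.1165, 0.2097]
ee_rot: [-3.141, 0.001, -3.138]
wrist_force: [0.3, 1.1, -0.5]
width: 0.0067
finger_force: 0.0
time: 10.47
tool_pos: [0.5049, -0.1056, 0.1692]
ee_rot: [3.141, -0.003, 3.14]
wrist_force: [0.1, 0.3, 0.1]
width: 0.0002
finger_force: 0.0
pos [ 0.5049 -0.1056  0.1692] rpy [ 3.141e+00 -3.000e-03  3.140e+00] shift [-0.236 -0.007 -0.002] turn [ 0.001 -0.005 -0.002]
```

```bash
python3 -m handwheel '[[-0.06,0,0,0,0,0],[-0.12,0,0,0,0,0],[-0.16,0,0,0,0,0],[-0.2,0,0,0,0,0],[-0.22,0,0,0,0,0],[-0.24,0,0,0,0,0],[-0.25,0,0,0,0,0],[-0.26,0,0,0,0,0],[-0.26,0,0,0,0,0]]'| egrep 'pos|wrist'
python3 -m handwheel '[[-0.01,0,0,0,0,0],[-0.02,0,0,0,0,0]]' | egrep 'pos|wrist'
python3 -m handwheel '[[0.04,0,0,0,0,0],[0.1,0,0,0,0,0],[0.2,0,0,0,0,0],[0.3,0,0,0,0,0],[0.5,0,-0.3,0,0,0],[0.6,0,-0.5,0,0,0],[0.6,0,-0.5,0,0,0],[0.6,0,-0.5,0,0,0]]'| egrep 'pos|wrist'
python3 -c "
from h import *
snap('top','t6.png',(285,165,485,285),3.9)
o=robot.get_obs();print(o['time'])"
```

```text
tool_pos: [0.5539, -0.1054, 0.1705]
wrist_force: [-10.5, -0.5, 5.5]
tool_pos: [0.5544, -0.1054, 0.1704]
wrist_force: [-21.4, -0.5, 9.2]
tool_pos: [0.4422, -0.1057, 0.2787]
wrist_force: [1.4, 0.4, 1.1]
12.1
```

View pics/t6.png

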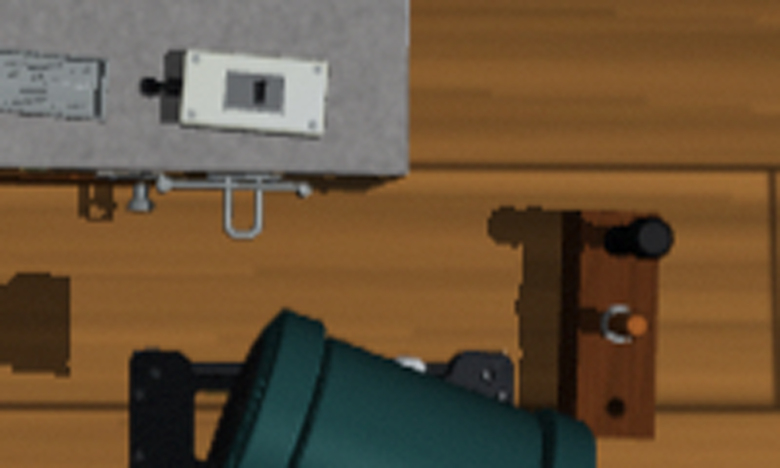

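The strap now lies flat over the staple (wire at crop x 227 and 260, reaching y 236) and the door is shut. The pin is at crop (637,326), unmoved. Next I go for the pin.

```bash
python3 -m handwheel '[[-0.19,-0.2,0,0,0,0],[-0.19,-0.4,0,0,0,0],[-0.19,-0.6,0,0,0,0],[-0.19,-0.8,0,0,0,0],[-0.19,-1,0,0,0,0],[-0.19,-1,0.3,0,0,0],[-0.19,-1,0.5,0,0,0],[-0.19,-1,0.5,0,0,0],[-0.19,-1,0.5,0,0,0]]' -0.2
python3 -c "
from h import *
move([0.480,-0.3455,0.0595],yaw=np.pi)"
```

```text
time: 12.85
tool_pos: [0.4766, -0.3028, 0.1613]
ee_rot: [3.132, -0.012, 3.141]
wrist_force: [-0.6, 0.2, -0.5]
width: 0.055
finger_force: 0.0
pos [ 0.4766 -0.3028  0.1613] rpy [ 3.132 -0.012  3.141] shift [-0.023 -0.218  0.507] turn [ 0.019 -0.022 -0.001]
```

```bash
python3 -m handwheel '[[0,-0.1,0,0,0,0],[0,-0.2,0,0,0,0],[0,-0.2,0.1,0,0,0],[0,-0.2,0.1,0,0,0],[0,-0.2,0.1,0,0,0],[0,-0.2,0.1,0,0,0]]'
python3 -c "
from h import *
move([0.480,-0.3455,0.0595],yaw=np.pi)"
```

```text
time: 13.35
tool_pos: [0.4803, -0.3446, 0.1512]
ee_rot: [-3.141, 0.001, -3.141]
wrist_force: [-0.7, 0.4, 1.4]
width: 0.0564
finger_force: 0.0
pos [ 0.4803 -0.3446  0.1512] rpy [-3.141e+00  1.000e-03 -3.141e+00] shift [ 0.002 -0.004  0.458] turn [-0.001  0.002  0.002]
```

```bash
python3 -m handwheel '[[0,-0.004,0.15,0,0,0],[0,-0.004,0.3,0,0,0],[0,-0.004,0.4,0,0,0],[0,-0.004,0.455,0,0,0],[0,-0.004,0.455,0,0,0],[0,-0.004,0.455,0,0,0]]'
python3 -m handwheel '[[0,0,0,0,0,0],[0,0,0,0,0,0],[0,0,0,0,0,0],[0,0,0,0,0,0],[0,0,0,0,0,0],[0,0,0,0,0,0],[0,0,0,0,0,0]]' 1
```

```text
time: 13.85
tool_pos: [0.4803, -0.3457, 0.0603]
ee_rot: [-3.141, 0.001, -3.141]
wrist_force: [-0.2, -0.1, 0.8]
width: 0.0566
finger_force: 0.0
time: 14.43
tool_pos: [0.4798, -0.3458, 0.0595]
ee_rot: [-3.141, 0.0, -3.141]
wrist_force: [-0.1, 0.2, 1.3]
width: 0.0167
finger_force: 30.0
```

Gripped: the width is 16.7 mm against a 17 mm handle. Lifting it straight up and carrying it to the eye.

```bash
python3 -m handwheel '[[0,0,-0.15,0,0,0],[0,0,-0.35,0,0,0],[0,0,-0.55,0,0,0],[0,0,-0.75,0,0,0],[0,0,-0.93,0,0,0],[0,0,-0.93,0,0,0],[0,0,-0.93,0,0,0]]'
python3 -m handwheel '[[0,0.15,0,0,0,0],[0,0.3,0,0,0,0],[-0.1,0.5,0,0,0,0],[-0.2,0.7,0,0,0,0],[-0.2,0.85,0,0,0,0],[-0.2,1,0,0,0,0],[-0.2,1,0,0,0,0],[-0.2,1,0,0,0,0]]'
python3 -c "
from h import *
move([0.549,-0.089,0.236],yaw=np.pi)"
```

```text
time: 15.02
tool_pos: [0.4807, -0.3466, 0.2487]
ee_rot: [-3.137, 0.005, -3.141]
wrist_force: [0.6, 0.2, -0.9]
width: 0.0162
finger_force: 30.0
time: 15.68
tool_pos: [0.519, -0.1441, 0.2429]
ee_rot: [3.14, -0.004, -3.138]
wrist_force: [0.9, -0.2, -1.1]
width: 0.0165
finger_force: 30.0
pos [ 0.519  -0.1441  0.2429] rpy [ 3.14  -0.004 -3.138] shift [-0.151  0.275  0.034] turn [ 0.002 -0.007  0.006]
```

```bash
python3 -m handwheel '[[-0.07,0.13,0,0,0,0],[-0.15,0.275,0,0,0,0],[-0.15,0.275,0.02,0,0,0],[-0.15,0.275,0.02,0,0,0],[-0.15,0.275,0.02,0,0,0],[-0.15,0.275,0.02,0,0,0]]'
python3 -c "
from h import *
move([0.549,-0.089,0.225],yaw=np.pi)
snap('top','t7.png',(285,150,415,240),6)
print(w2px('top',[.549,-.089,.166]))"
```

```text
time: 16.18
tool_pos: [0.5491, -0.0923, 0.2405]
ee_rot: [-3.141, -0.002, 3.14]
wrist_force: [0.2, -0.1, -0.5]
width: 0.0164
finger_force: 30.0
pos [ 0.5491 -0.0923  0.2405] rpy [-3.141e+00 -2.000e-03  3.140e+00] shift [0.001 0.016 0.077] turn [-0.    -0.003 -0.004]
[347.43193057 218.90410764]
```

View pics/t7.png

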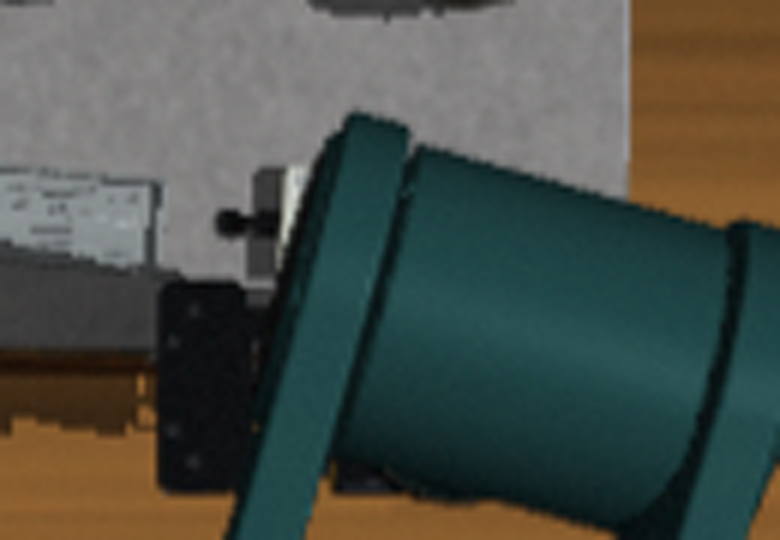

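The pin and eye are hidden by the arm, so I'll centre on the measured eye and lower in steps, checking the wrist force.

```bash
python3 -m handwheel '[[0,0.016,0.03,0,0,0],[0,0.016,0.077,0,0,0],[0,0.016,0.077,0,0,0],[0,0.016,0.077,0,0,0]]'| egrep 'pos|wrist'
python3 -m handwheel '[[0,0,0.015,0,0,0],[0,0,0.03,0,0,0],[0,0,0.04,0,0,0],[0,0,0.04,0,0,0]]'| egrep 'pos|wrist'
```

```text
tool_pos: [0.5489, -0.0876, 0.2245]
wrist_force: [0.4, -0.3, -1.1]
tool_pos: [0.5495, -0.0874, 0.2173]
wrist_force: [-0.9, -0.3, -0.9]
```

```bash
python3 -m handwheel '[[0,-0.007,0.02,0,0,0],[0,-0.007,0.04,0,0,0],[0,-0.007,0.04,0,0,0]]'| egrep 'pos|wrist'
python3 -m handwheel '[[0,0,0.03,0,0,0],[0,0,0.06,0,0,0],[0,0,0.06,0,0,0]]'| egrep 'pos|wrist'
```

```text
tool_pos: [0.5493, -0.0889, 0.2087]
wrist_force: [-0.3, -1.0, -1.2]
tool_pos: [0.5489, -0.0887, 0.1959]
wrist_force: [0.4, 0.4, -0.4]
```

No contact force with the tip 24 mm below the wire top, so it is in the eye. Lowering the rest.

```bash
python3 -m handwheel '[[0,0,0.03,0,0,0],[0,0,0.06,0,0,0],[0,0,0.085,0,0,0],[0,0,0.085,0,0,0]]'| egrep 'pos|wrist'
python3 -m handwheel '[[0,0,0.01,0,0,0],[0,0,0.01,0,0,0]]'| egrep 'pos|wrist'
```

```text
tool_pos: [0.5489, -0.0887, 0.1791]
wrist_force: [0.1, -0.4, -0.8]
tool_pos: [0.5496, -0.0889, 0.1786]
wrist_force: [1.0, 0.2, -0.7]
```

```bash
for i in 1 2; do python3 -m handwheel '[[0,0,0.006,0,0,0],[0,0,0.006,0,0,0]]'| egrep 'pos|wrist'; done
```

```text
tool_pos: [0.5498, -0.0889, 0.1778]
wrist_force: [-0.2, -0.2, -0.6]
tool_pos: [0.5497, -0.0889, 0.1764]
wrist_force: [-0.5, 0.3, -1.2]
```

```bash
python3 -m handwheel '[[0,0,0.006,0,0,0],[0,0,0.006,0,0,0]]'| egrep 'pos|wrist'
python3 -m handwheel '[[0,0,0,0,0,0],[0,0,0,0,0,0],[0,0,0,0,0,0],[0,0,0,0,0,0],[0,0,0,0,0,0]]' 0.3
python3 -m handwheel '[[0,0,-0.05,0,0,0],[0,0,-0.15,0,0,0],[0,0,-0.3,0,0,0],[0,0,-0.45,0,0,0],[0.2,0,-0.6,0,0,0],[0.4,0,-0.6,0,0,0],[0.6,0,-0.6,0,0,0],[0.8,0,-0.6,0,0,0],[0.8,0,-0.6,0,0,0]]' | egrep 'pos|wrist'
python3 -c "
from h import *
snap('top','t8.png',(285,165,485,285),3.9)
o=robot.get_obs();print(o['time'])"
```

```text
tool_pos: [0.5499, -0.089, 0.1759]
wrist_force: [-1.4, -0.7, 2.5]
time: 18.82
tool_pos: [0.5496, -0.0889, 0.1751]
ee_rot: [3.141, -0.0, -3.141]
wrist_force: [0.4, 0.0, 0.3]
width: 0.0327
finger_force: 0.0
tool_pos: [0.3846, -0.0883, 0.2975]
wrist_force: [1.9, -0.6, 0.5]
19.6167
```

View pics/t8.png

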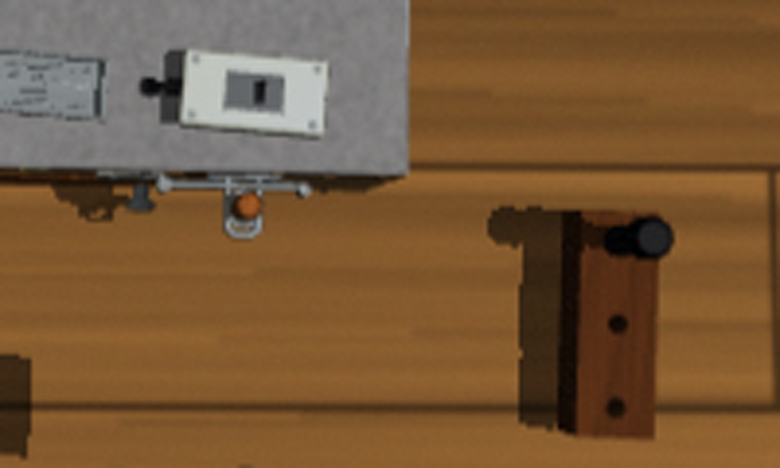

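The handle top is at crop (247,206) with the collar just below it. The strap is flat, the switch off, and the dibber unmoved at (655,238). One numeric check that the pin is upright, then I hand in.

```bash
python3 -c "
from h import *
print(px2w('top',285+247/3.9,165+206/3.9,.2105))
print(robot.close_job())"
```

```text
[ 0.54958253 -0.08752363  0.2105    ]
the job is handed in; nothing more can be done
None
```

The job is handed in, with no verdict returned: switch off, door shut, hasp flat, and the pin hanging within about 2 mm of upright in the staple's eye; the dibber and tray stayed put in the last view, the pot and funnel were not re-checked.

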